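# Disinfect the ringing pliers at the spray stand

### The job

Disinfect the ringing pliers between birds: lift them out of the wooden holder and lay them straight on the two ribs of the spray stand, jaws towards the bottle and under the nozzle's spray spot, then press the blue nozzle cap right down and let it spring back up, without forcing it. The jaws are wet now, so pick the pliers up by their red handles and lay them gently, all on the ribbed drying mat. Leave the other things where they are and do not drop the pliers.

Things in the scene. Friction and masses are not known exactly. Their poses are not given: they have to be found in the camera images.
- pliers: closed rigid ringing pliers, red handles, 173 long x 48 wide x 11 thick, 105 g, lying flat. Origin on the underside at mid-length, +y to the jaw tips (y = 86), z up. Jaws y = 46 to 86, 20 wide over both; joint y = 3 to 46, 24 wide; handles y = -86 to 2, the pair widest (47, sides parallel) at y = -52 to -26. Balance point y = -13. At the start the handles lie in the holder, underside 18 above the worktop
- jaws (a point): middle of the pliers' jaws, (0, 66, 5.5) in the pliers' frame
- jaw_tip (a point): just short of the jaw tips, (0, 84, 5.5) in the pliers' frame
- handles (a point): middle line between the two red handles, (0, -38, 5.5) in the pliers' frame
- handle_ends (a point): just short of the handle ends, (0, -84, 5.5) in the pliers' frame
- holder: fixed light-wood holder block, frame as that of the pliers lying in it but origin on the worktop. Cut-out for the handles: floor 18 high, walls 6 thick and 33 high on both sides and behind, open at the top and at +y; block 68 wide, y = -96 to -2, with a tongue 18 wide on to y = 12. 3 of play each side of the handles; only the pliers' joint and jaws stick out
- spray_stand: fixed white stand, 270 x 72, base 6 thick, rim 13 high, bottle clamped upright. Origin on the worktop under the bottle's axis; the drip tray runs along -x to x = -236. Two cross ribs, 6 thick, tops 30 high, carry the pliers: x = -140 (ears 38 apart, 9 higher) and x = -210 (ears 60 apart). Right place of the pliers: their y axis along the stand's +x, origin at (-148, 0, 30)
- spray_spot (a point): the point of the stand that the nozzle sprays, (-82, 0, 35.5) in the stand's frame: the middle of the jaws belongs here, over the round black drain in the tray
- nozzle_cap (a joint): travel of the sprung nozzle cap straight down, m: 0 up, 0.007 at its stop. The spring pushes with 1.5 N at the top and 5 N at the stop, and brings the cap back up.
- cap_top (a point): centre of the top of the blue nozzle cap (22 across, flat top 19 across), 112 above the worktop when up; goes down with the cap. The cap's snout reaches 37 from the axis towards the pliers, below the top.
- drying_mat: fixed blue-green ribbed silicone mat, 200 long (x) x 92 wide (y), 5 thick; origin under its centre on the worktop, pliers may lie on it either way round; a tall drawer box with a carton stands behind its far end
- ring_pack: small card ring box, 40 x 58 x 17, bystander; origin at its underside
- weighing_pot: black plastic weighing pot with green bands, 35 across, 58 high, bystander; origin at its underside
- counter: grey hand tally counter, 57 x 71 x 23, bystander; origin at its underside

How it is judged:
By the outcome, as a careful person would: the job done as asked, in the order asked, and still so for the second after the job is handed in, with the robot touching nothing.
It also fails if it takes over 61 s, if anything falls off the work surface, if the arm or the gripper's body presses on something with over 40 N, if the wrist force passes 120 N, or if a joint passes its speed limit or range.

### The arm

A 6-joint arm with a two-finger parallel gripper is mounted at the origin on a cart in front of the work surface, level with it; the furniture and walls round the work are solid. World frame = base frame: x ahead of the robot, y to its left, z up, the work surface at z = 0. Lengths are in m, angles in rad, forces in N, time in s.
With the tool pointing down it reaches from about 0.225 to 0.875 m from the base axis. Payload 3.4 kg.
Tool frame: the origin (TCP) lies between the finger pads; the fingertips stand 11 mm ahead of it and the grasp point (between the pads) lies 8 mm behind it; z points along the fingers, y is the line along which they close (so a half turn about z gives the same grasp; the last joint's range is limited). The gripper opens to 85 mm and grips with 20 to 120 N. Pads are 22 mm wide; open, the fingers measure 114 mm over their backs; the gripper's body (76 mm by 85 mm) begins 54 mm behind the grasp point. The pads swing forward as they close: fully open they stand 13 mm farther back than shut.
Start: joints at [1.018, 0.276, 1.505, -0, 1.361, -0.121], TCP at [0.241, 0.522, 0.242] pointing down, gripper open.
Joint ranges: [-2.89, 2.89], [-0.75, 2.08], [0.22, 2.7], [-1.18, 4.32], [0.11, 2.71], [-2.7, 2.7]. Speed limits (rad/s): [2.57, 2.57, 3.14, 3.14, 3.14, 3.14].

### API

Orientations are given as a unit quaternion [w, x, y, z].
In Python, from rig import sensors, eyes, manip gives the robot as it stands.
- The arm moves only by the tool drive_tool, never from a script. Its argument "deltas" is a list of rows, each an object with "linear": the shift along the world's x, y, z in mm, a list of three; "twist": the turn about the world's z in degrees; "claw": the opening, from 0 (shut) to 1 (fully open). In form: [{"linear": [tx, ty, tz], "twist": twist, "claw": claw}, ...]. A call has 1 to 12 rows; each row is the pose to reach, as a shift and turn from the pose commanded when the call began; what a row does not reach only later rows make up. A row lasts 1/12 s, in which the tool goes at most 41.7 mm and 7.16 degrees, less where a joint would pass 70% of its speed; a pose out of reach is approached as far as the arm can. A call with a gripper value outside its range is refused whole. The fingers move at their own pace and stop on an object; "squeeze" is the grip in N (left out, the last holds). Time passes only in rows, so rows that repeat a pose let the fingers close. It gives the time, the measured TCP pose, the force, the opening and the grip force at its end, in the units of the state.
- sensors.get_state(): the state, without advancing time (a new reading comes with each control period).
- eyes.get_image(name): name is "scene" or "top" or "wrist"; returns the picture (420x560x3 uint8, red, green, blue); there is no depth.
- eyes.camera_model(name): a dict with "intrinsics" (3x3 intrinsics, pixels), "R" (3x3) and "t" (3): a world point X has camera coordinates R X + t. Camera axes: x right, y down, z forward; pixel columns grow to the right and rows downward; lengths in m; the calibration is good to about 2 mm. A picture is of the moment at which its call begins: read the wrist's pose just before it. camera_model takes no time and is no camera call; for the wrist camera it gives the pose at the moment of the call.
- manip.sign_off(): hands the job in; it is judged then, once.
The state is a dict: "clock": time; "qpos": joint angles; "qd": joint speeds; "effort": joint torques, N m; "position": TCP position; "ee_rot": TCP orientation; "contact_force": force on the tool from outside, world axes, zero at the start; "moment": the same for the moment, N m; "width": finger opening in m; "gripper_force": force on a finger pad.
Only numpy, scipy, OpenCV 4.12 (cv2) and the standard library are available. Lean on these libraries where they do the work, as an engineer would, in place of code of your own. Each camera call takes 0.05 s, during which the arm holds its last target. There are 200 camera calls.

## Working session

There is one attempt and no reset: what is moved stays moved. The work goes in short steps, Python scripts to look and compute and a tool call to move; the robot and the scene stay as the last step left them, time stands still between calls to the robot, and variables do not carry over. Pictures are saved under pics/ and viewed, at most 13 in all, crops included, and the job is handed in when it is done.

Besides the shell and the picture viewer there is one more tool, called after "Request:" as name(argument=value, ...), one argument or row to a line, values as JSON. drive_tool: Moves the arm, as the interface text tells. Its arguments: {"type":"object","properties":{"deltas":{"type":"array","items":{"type":"object","properties":{"linear":{"type":"array","items":{"type":"number"}},"twist":{"type":"number"},"claw":{"type":"number"}}}},"squeeze":{"type":"number"}},"required":["deltas"]}

```bash
mkdir -p pics; ls; python3 - <<'E'
from rig import sensors, eyes
import cv2, numpy as np
for n in ("scene","top"):
    im=eyes.get_image(n); cv2.imwrite(f"pics/{n}0.png",im[:,:,::-1]); m=eyes.camera_model(n)
    print(n,np.round(m["intrinsics"],1).tolist(),np.round(m["R"],3).tolist(),np.round(m["t"],3).tolist())
s=sensors.get_state();print(s["clock"],s["position"],s["ee_rot"],s["width"])
E
```

```text
pics
scene [[449.4, 0.0, 288.0], [0.0, 449.4, 212.7], [0.0, 0.0, 1.0]] [[0.577, -0.817, -0.004], [-0.597, -0.418, -0.685], [0.557, 0.397, -0.729]] [-0.082, 0.474, 0.709]
top [[461.5, 0.0, 276.8], [0.0, 461.5, 213.2], [0.0, 0.0, 1.0]] [[0.004, -1.0, -0.024], [-0.991, -0.001, -0.133], [0.133, 0.024, -0.991]] [0.247, 0.514, 1.069]
0.1 [0.24039614 0.52185877 0.24154012] [-2.81423220e-04  2.14225006e-01  9.76784010e-01 -7.52341403e-04] 0.08522945988344319
```

View pics/top0.png

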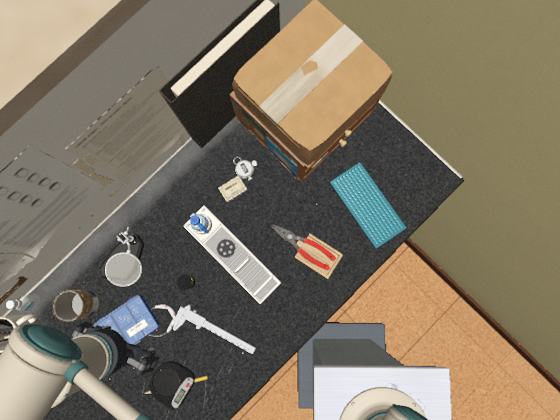

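View pics/scene0.png

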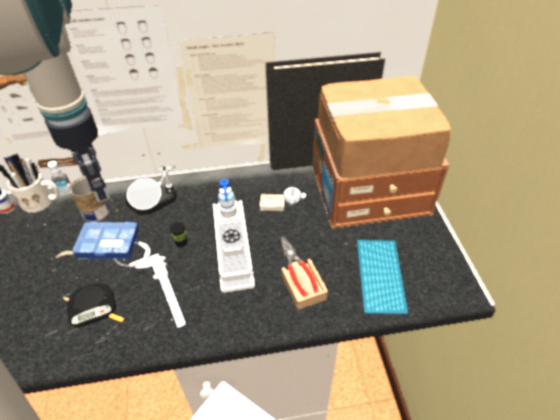

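The top view shows the stand with bottle at about (200,222) and drain (226,248), with the tray running to (272,293). The pliers' jaws are at (275,228), the red handles in the holder at about (318,255), and the mat at (368,205). The scene view agrees: cap (225,185), drain (232,236), handles (305,280), mat (382,275).

```bash
cat > h.py <<'E'
import cv2, numpy as np
from rig import sensors, eyes
def ray(m,p):
    R=np.array(m["R"]);t=np.array(m["t"]);K=np.array(m["intrinsics"])
    return -R.T@t, R.T@np.linalg.solve(K,[p[0],p[1],1.])
def onplane(m,p,z):
    c,d=ray(m,p); return c+d*(z-c[2])/d[2]
def tri(ms,ps):
    A=np.zeros((3,3));b=np.zeros(3)
    for m,p in zip(ms,ps):
        c,d=ray(m,p);d/=np.linalg.norm(d);P=np.eye(3)-np.outer(d,d);A+=P;b+=P@c
    return np.linalg.solve(A,b)
def blobs(im,lo,hi,box=None,n=3,minA=15,close=0):
    hsv=cv2.cvtColor(im,cv2.COLOR_RGB2HSV);k=cv2.inRange(hsv,lo,hi)
    if lo[0]==0 and hi[0]<=15 and lo[1]>120: k|=cv2.inRange(hsv,(172,lo[1],lo[2]),(180,255,255))
    if box:
        q=np.zeros_like(k);x0,y0,x1,y1=box;q[y0:y1,x0:x1]=255;k&=q
    if close: k=cv2.morphologyEx(k,cv2.MORPH_CLOSE,np.ones((close,close)))
    cs=cv2.findContours(k,cv2.RETR_EXTERNAL,cv2.CHAIN_APPROX_NONE)[0]
    return [c for c in sorted(cs,key=cv2.contourArea,reverse=True)[:n] if cv2.contourArea(c)>=minA],k
def cen(k): y,x=np.nonzero(k);return np.array([x.mean(),y.mean()])
E
python3 - <<'E'
from h import *
T=eyes.camera_model("top");S=eyes.camera_model("scene")
t=cv2.imread("pics/top0.png")[:,:,::-1];s=cv2.imread("pics/scene0.png")[:,:,::-1]
np.set_printoptions(precision=4,suppress=True)
def rect(c,z):
    r=cv2.minAreaRect(c);P=np.array([onplane(T,p,z)[:2] for p in cv2.boxPoints(r)])
    e=P[1]-P[0];f=P[2]-P[1];print(" c",P.mean(0),"len",np.linalg.norm(e),np.linalg.norm(f),"ang",np.degrees(np.arctan2(e[1],e[0])),np.degrees(np.arctan2(f[1],f[0])))
c,k=blobs(t,(80,80,60),(100,255,255),(320,150,420,260),1,close=5);print("mat");rect(c[0],.005)
c,k=blobs(t,(0,150,90),(8,255,255),(285,225,350,280),2)
r1=cen(k);print("red",[cv2.contourArea(x) for x in c],r1,onplane(T,r1,.0265));rect(np.vstack(c),.0265)
_,k2=blobs(s,(0,150,90),(8,255,255),(280,250,330,310));print("red tri",tri([T,S],[r1,cen(k2)]))
c,k=blobs(t,(8,50,90),(25,200,255),(285,225,350,285),1,close=9);print("holder");rect(c[0],.033)
c,k=blobs(t,(0,0,130),(180,60,255),(175,195,290,310),1,close=9);print("stand");rect(c[0],.013)
c,k=blobs(t,(100,140,80),(120,255,255),(180,195,215,235),2);print("cap",[(cv2.contourArea(x),x.mean((0,1))) for x in c]);a=cen(k)
c,k2=blobs(s,(100,140,80),(125,255,255),(210,170,240,220),2);print([(cv2.contourArea(x),x.mean((0,1))) for x in c]);print(onplane(T,a,.11),tri([T,S],[a,cen(k2)]))
c,k=blobs(t,(0,0,0),(180,255,90),(214,236,239,260),1);d=cen(k);print("drain",d,onplane(T,d,.006))
# jaws
print("jawtip",onplane(T,(273,226),.0235))
big=cv2.resize(t[190:310,170:360],None,fx=4,fy=4,interpolation=cv2.INTER_CUBIC);cv2.imwrite("pics/crop.png",big[:,:,::-1])
E
```

```text
mat
 c [0.5402 0.0262] len 0.09501345954404679 0.20278538632792112 ang -54.89048909129437 -146.79119949118197
red [125.5, 123.5] [316.2444 253.8127] [0.4171 0.1545 0.0265]
 c [0.4175 0.1551] len 0.045313552141818925 0.08505020928316023 ang -33.72032593718623 -123.76863128488105
red tri [0.4171 0.1545 0.0254]
holder
 c [0.4163 0.1558] len 0.07094516337464361 0.11032947702995982 ang -32.44291493238703 -122.59392735493326
stand
 c [0.4197 0.3622] len 0.07431412862947338 0.2740536056441095 ang -44.002834371237554 -134.46228288537768
cap [(73.0, array([198.4783, 223.5652]))]
[(56.5, array([223.8 , 183.32]))]
[0.4801 0.4222 0.11  ] [0.4793 0.4221 0.113 ]
drain [226.437  247.5704] [0.4325 0.3726 0.006 ]
jawtip [0.484  0.2583 0.0235]
```

View pics/crop.png

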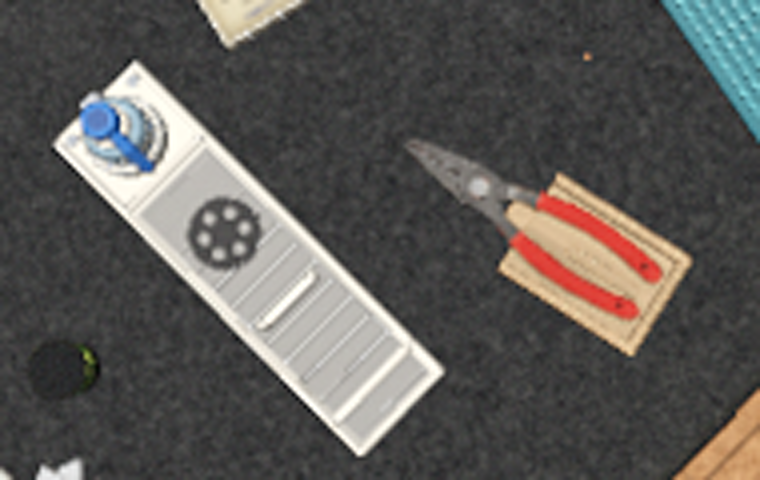

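The crop shows the cap top at crop (101,121), i.e. top pixel (195,220), with the snout towards the drain. The pliers' tip is at crop (406,143) and both ribs are visible. I'm moving above the joint for a close look.

Request:
drive_tool(
  deltas=[
    {"linear": [211, -314, -20], "twist": -98, "claw": 1},
    {"linear": [211, -314, -20], "twist": -98, "claw": 1},
    {"linear": [211, -314, -20], "twist": -98, "claw": 1},
    {"linear": [211, -314, -20], "twist": -98, "claw": 1},
    {"linear": [211, -314, -20], "twist": -98, "claw": 1},
    {"linear": [211, -314, -20], "twist": -98, "claw": 1},
    {"linear": [211, -314, -20], "twist": -98, "claw": 1},
    {"linear": [211, -314, -20], "twist": -98, "claw": 1},
    {"linear": [211, -314, -20], "twist": -98, "claw": 1},
    {"linear": [211, -314, -20], "twist": -98, "claw": 1},
    {"linear": [211, -314, -20], "twist": -98, "claw": 1},
    {"linear": [211, -314, -20], "twist": -98, "claw": 1},
  ],
  squeeze=60,
)

```text
clock: 1.1
position: [0.452, 0.2069, 0.2218]
ee_rot: [-0.0, 0.825, 0.565, -0.001]
contact_force: [0.6, 0.9, -0.0]
width: 0.0854
gripper_force: 0.0
```

Request:
drive_tool(
  deltas=[
    {"linear": [0, 0, 0], "twist": 0, "claw": 1},
    {"linear": [0, 0, 0], "twist": 0, "claw": 1},
  ],
)

```text
clock: 1.27
position: [0.4515, 0.2081, 0.222]
ee_rot: [-0.0, 0.822, 0.57, -0.0]
contact_force: [-1.0, 0.4, -0.2]
width: 0.0854
gripper_force: 0.0
```

Request:
drive_tool(
  deltas=[
    {"linear": [0, 0, 0], "twist": -6, "claw": 1},
    {"linear": [0, 0, 0], "twist": -12.4, "claw": 1},
    {"linear": [0, 0, 0], "twist": -12.4, "claw": 1},
  ],
)

```text
clock: 1.52
position: [0.4514, 0.2085, 0.2222]
ee_rot: [0.0, 0.879, 0.477, -0.0]
contact_force: [-0.7, -0.5, -0.5]
width: 0.0857
gripper_force: 0.0
```

```bash
cat >> h.py <<'E'
def yaw(s):
    w,x,y,z=s["ee_rot"];return np.degrees(np.arctan2(1-2*(x*x+z*z),2*(x*y-w*z)))
E
python3 - <<'E'
from h import *
np.set_printoptions(precision=4,suppress=True)
s=sensors.get_state();m=eyes.camera_model("wrist");im=eyes.get_image("wrist");cv2.imwrite("pics/w1.png",im[:,:,::-1])
import pickle;pickle.dump((m,im),open("w1.pkl","wb"))
print(s["position"],yaw(s),s["qpos"],-np.array(m["R"]).T@m["t"])
c,k=blobs(im,(0,150,90),(8,255,255),n=4,minA=100,close=5)
for x in c: print(cv2.contourArea(x),x.mean((0,1)),cv2.minAreaRect(x))
E
```

```text
[0.4514 0.2085 0.2222] -32.99234663239764 [ 0.2928  0.1718  1.6973 -0.0001  1.2727  0.8687] [0.4926 0.2748 0.3544]
733.0 [258.6506 250.1747] ((258.96466064453125, 251.030029296875), (78.19904327392578, 14.153475761413574), 88.33971405029297)
719.5 [288.485  250.3952] ((288.0, 251.0), (14.0, 78.0), 0.0)
```

View pics/w1.png

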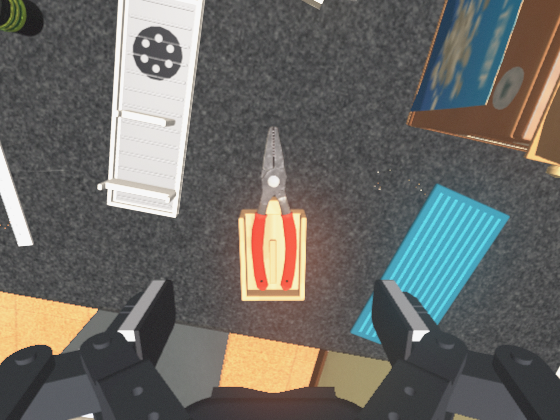

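The wrist view shows the pliers nearly aligned: tip (273,128), rivet (273,181), handles in columns 259–288. The stand's drain is at (158,52) and the mat is fully visible except for its near corner at the finger.

```bash
python3 - <<'E'
from h import *
import pickle
np.set_printoptions(precision=4,suppress=True)
m,im=pickle.load(open("w1.pkl","rb"));T=eyes.camera_model("top");S=eyes.camera_model("scene")
P=lambda p,z:onplane(m,p,z)[:2]
A=lambda v:np.degrees(np.arctan2(v[1],v[0]))
tip=P((273.5,127.5),.0235);riv=P((273.5,181.5),.029)
c,k=blobs(im,(0,150,90),(8,255,255),n=2,minA=100,close=5)
ends=[P(x[np.argmax(x[:,0,1]),0],.0235) for x in c];mid=np.mean(ends,0)
print("pliers tip",tip,"riv",riv,"end",mid,"len",np.linalg.norm(tip-mid),"ang",A(tip-mid));d=(tip-mid)/np.linalg.norm(tip-mid)
org=(tip+mid)/2;print("origin",org,"grasp y26",org+.026*d)
# mat
c,k=blobs(im,(85,120,60),(105,255,255),(340,170,520,360),1,close=9);q=np.array([P(p[0],.005) for p in c[0]],np.float32)
r=cv2.minAreaRect(q*1000);print("mat",r)
ym=[]
for y in (210,240,270):
    x=np.nonzero(k[y])[0];ym.append(((P((x[0],y),.005)),(P((x[-1],y),.005))))
print("mat edges ang",A(ym[0][0]-ym[2][0]),A(ym[0][1]-ym[1][1]))
# stand: white edges
hsv=cv2.cvtColor(im,cv2.COLOR_RGB2HSV)
w=((hsv[...,1]<50)&(hsv[...,2]>110)).astype(np.uint8)*255;w[:,:95]=0;w[:,215:]=0
L=[];R=[]
for y in list(range(5,110,5))+list(range(130,170,5)):
    x=np.nonzero(w[y])[0];L.append(P((x[0],y),.013));R.append(P((x[-1]+1,y),.013))
L=np.array(L);R=np.array(R)
fl=cv2.fitLine(L.astype(np.float32),cv2.DIST_HUBER,0,.001,.001).ravel();fr=cv2.fitLine(R.astype(np.float32),cv2.DIST_HUBER,0,.001,.001).ravel()
print("stand edge angs",A(fl),A(fr))
u=fl[:2]*np.sign(fl[0])+fr[:2]*np.sign(fr[0]);u/=np.linalg.norm(u);n=np.array([-u[1],u[0]])
print("width",(L.mean(0)-R.mean(0))@n,"axis ang",A(u),"lateral mid",((np.median(L@n)+np.median(R@n))/2))
k=((hsv[...,2]<90)*255).astype(np.uint8);k[:22]=0;k[84:]=0;k[:,:132]=0;k[:,185:]=0
d0=P(np.array(cv2.minEnclosingCircle(max(cv2.findContours(k,0,2)[0],key=cv2.contourArea))[0]),.006);print("drain",d0,d0@n)
t=cv2.imread("pics/top0.png")[:,:,::-1]
cap=onplane(T,(195.25,220.25),.112)[:2];print("cap",cap,"lat",cap@n,"cap-drain along",(cap-d0)@u)
E
```

```text
pliers tip [0.4838 0.2606] riv [0.4564 0.2183] end [0.3894 0.117 ] len 0.17184819735230852 ang 56.68376404319844
origin [0.4366 0.1888] grasp y26 [0.4509 0.2105]
mat ((559.3890991210938, 41.77876281738281), (147.59156799316406, 92.15232849121094), 33.95399856567383)
mat edges ang 34.575990754122195 62.8513804091236
stand edge angs 45.58842 45.64828
width 0.07586894003188314 axis ang 45.61835 lateral mid -0.046370177726494606
drain [0.4316 0.3768] -0.044901295527127655
cap [0.4872 0.4297] lat -0.0476857533416949 cap-drain along 0.07665394991553964
```

Request:
drive_tool(
  deltas=[
    {"linear": [-0.5, 2, -40], "twist": -0.3, "claw": 1},
    {"linear": [-0.5, 2, -80], "twist": -0.3, "claw": 1},
    {"linear": [-0.5, 2, -120], "twist": -0.3, "claw": 1},
    {"linear": [-0.5, 2, -155], "twist": -0.3, "claw": 1},
    {"linear": [-0.5, 2, -180], "twist": -0.3, "claw": 0.7},
    {"linear": [-0.5, 2, -195], "twist": -0.3, "claw": 0.5},
    {"linear": [-0.5, 2, -205], "twist": -0.3, "claw": 0.5},
    {"linear": [-0.5, 2, -205], "twist": -0.3, "claw": 0.5},
    {"linear": [-0.5, 2, -205], "twist": -0.3, "claw": 0.5},
  ],
)

```text
clock: 2.32
position: [0.4509, 0.2104, 0.017]
ee_rot: [-0.0, 0.88, 0.476, -0.001]
contact_force: [0.6, -0.2, -0.3]
width: 0.0427
gripper_force: 0.0
```

Request:
drive_tool(
  deltas=[
    {"linear": [0, 0, 0], "twist": 0, "claw": 0.38},
    {"linear": [0, 0, 0], "twist": 0, "claw": 0.3},
    {"linear": [0, 0, 0], "twist": 0, "claw": 0.25},
    {"linear": [0, 0, 0], "twist": 0, "claw": 0.2},
    {"linear": [0, 0, 0], "twist": 0, "claw": 0},
    {"linear": [0, 0, 0], "twist": 0, "claw": 0},
    {"linear": [0, 0, 0], "twist": 0, "claw": 0},
  ],
  squeeze=60,
)

```text
clock: 2.9
position: [0.4521, 0.2106, 0.0184]
ee_rot: [0.0, 0.88, 0.474, 0.001]
contact_force: [-0.0, 1.5, 6.9]
width: 0.0229
gripper_force: 58.8
```

Request:
drive_tool(
  deltas=[
    {"linear": [0, 0, 4], "twist": 0, "claw": 0},
    {"linear": [0, 0, 10], "twist": 0, "claw": 0},
    {"linear": [0, 0, 20], "twist": 0, "claw": 0},
    {"linear": [0, 0, 35], "twist": 0, "claw": 0},
    {"linear": [0, 0, 55], "twist": 0, "claw": 0},
    {"linear": [0, 0, 80], "twist": 0, "claw": 0},
    {"linear": [0, 0, 100], "twist": 0, "claw": 0},
    {"linear": [0, 0, 100], "twist": 0, "claw": 0},
    {"linear": [0, 0, 100], "twist": 0, "claw": 0},
  ],
)

```text
clock: 3.65
position: [0.4516, 0.2104, 0.1184]
ee_rot: [0.0, 0.88, 0.474, 0.001]
contact_force: [-0.3, 1.1, -1.3]
width: 0.0229
gripper_force: 58.7
```

```bash
python3 - <<'E'
from h import *
np.set_printoptions(precision=4,suppress=True)
s=sensors.get_state();m=eyes.camera_model("wrist");im=eyes.get_image("wrist");im2=eyes.get_image("scene");
cv2.imwrite("pics/w2.png",np.hstack([im[:,:,::-1][:, 100:460],im2[80:500,140:500,::-1][:340] if 0 else cv2.resize(im2[150:360,180:360],(360,420))[:,:,::-1]]))
print(s["position"],yaw(s),s["contact_force"],s["moment"],s["width"])
c,k=blobs(im,(0,150,90),(8,255,255),n=4,minA=100,close=5)
for x in c: print(cv2.contourArea(x),x.mean((0,1)),cv2.minAreaRect(x))
E
```

```text
[0.4516 0.2104 0.1184] -33.38002703262385 [-0.3198  1.0926 -1.2995] [-0.0241  0.0329 -0.0033] 0.022883819914220924
520.0 [246.3431 370.3824] ((244.9798583984375, 368.38592529296875), (20.736635208129883, 37.919464111328125), 8.426969528198242)
465.5 [300.9703 369.4158] ((302.19512939453125, 367.743896484375), (39.391475677490234, 18.927461624145508), 77.90524291992188)
```

View pics/w2.png

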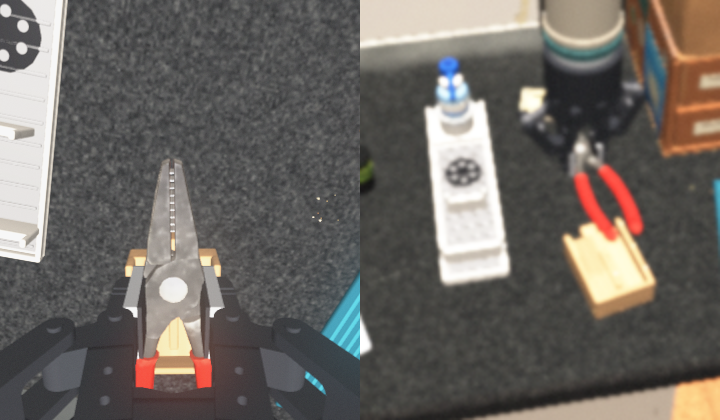

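Pliers are held at the joint, clear of the holder: tip at wrist pixel (272,160), rivet (273,290). I'll check the pitch and plan the move to the stand.

```bash
python3 - <<'E'
from h import *
np.set_printoptions(precision=4,suppress=True)
m=eyes.camera_model("wrist");R=np.array(m["R"]);K=np.array(m["intrinsics"])
def pr(X): v=K@(R@np.array(X)+m["t"]);return v[:2]/v[2]
for z in (.120,.124,.128): print(pr((.4833,.2604,z)),pr((.4559,.2181,z+.0055)))
for z in (.114,.119,.124,.129): print(onplane(m,(271.5,159),z),onplane(m,(273,290),z+.0055))
E
```

```text
[276.7942 158.1899] [277.4395 285.2505]
[276.8949 159.7205] [277.551  290.2728]
[277.002  161.3479] [277.6689 295.5886]
[0.481  0.2606 0.114 ] [0.4513 0.2144 0.1195]
[0.4814 0.2611 0.119 ] [0.4529 0.2168 0.1245]
[0.4818 0.2617 0.124 ] [0.4545 0.2192 0.1295]
[0.4822 0.2623 0.129 ] [0.456  0.2216 0.1345]
```

Request:
drive_tool(
  deltas=[
    {"linear": [-8, 20, 0], "twist": -2, "claw": 0},
    {"linear": [-17, 50, 0], "twist": -6, "claw": 0},
    {"linear": [-30, 85, 0], "twist": -9, "claw": 0},
    {"linear": [-40, 115, 0], "twist": -11, "claw": 0},
    {"linear": [-45, 130, 0], "twist": -11, "claw": 0},
    {"linear": [-47.5, 136, 0], "twist": -11, "claw": 0},
    {"linear": [-47.5, 136, -15], "twist": -11, "claw": 0},
    {"linear": [-47.5, 136, -30], "twist": -11, "claw": 0},
    {"linear": [-47.5, 136, -40], "twist": -11, "claw": 0},
    {"linear": [-47.5, 136, -40], "twist": -11, "claw": 0},
    {"linear": [-47.5, 136, -40], "twist": -11, "claw": 0},
  ],
)

```text
clock: 4.67
position: [0.4032, 0.3452, 0.0763]
ee_rot: [0.0, 0.922, 0.387, -0.001]
contact_force: [0.2, 0.1, -0.2]
width: 0.0225
gripper_force: 58.8
```

```bash
python3 - <<'E'
from h import *
import pickle
np.set_printoptions(precision=4,suppress=True)
s=sensors.get_state();m=eyes.camera_model("wrist");im=eyes.get_image("wrist");cv2.imwrite("pics/w3.png",im[:,:,::-1])
pickle.dump((m,im),open("w3.pkl","wb"));print(s["position"],yaw(s),s["contact_force"],s["width"])
E
```

```text
[0.4032 0.3452 0.0763] -44.41814279321975 [ 0.2351  0.0623 -0.1511] 0.022482687387421547
```

View pics/w3.png

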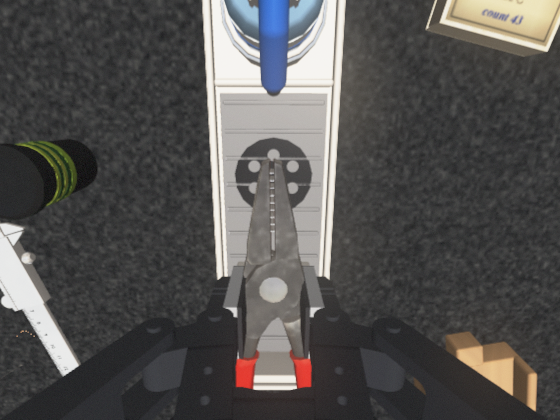

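The jaws sit centred over the drain (centre ~(273,174)), with the snout above at (273,88) and the rims at about 213 and 335. I'll compute the residual offset.

```bash
python3 - <<'E'
from h import *
import pickle
np.set_printoptions(precision=4,suppress=True)
m,im=pickle.load(open("w3.pkl","rb"));hsv=cv2.cvtColor(im,cv2.COLOR_RGB2HSV)
w=(hsv[...,1]<60)&(hsv[...,2]>120)
P=lambda p,z:onplane(m,p,z)[:2];A=lambda v:np.degrees(np.arctan2(v[1],v[0]))
L=[];R=[]
for y in range(110,265,6):
    x=np.nonzero(w[y,190:360])[0]+190;L.append(P((x[0],y),.013));R.append(P((x[-1]+1,y),.013))
f=lambda q:cv2.fitLine(np.array(q,np.float32),cv2.DIST_HUBER,0,.001,.001).ravel()
a,b=f(L),f(R);u=a[:2]*np.sign(a[0])+b[:2]*np.sign(b[0]);u/=np.linalg.norm(u);n=np.array([-u[1],u[0]])
lat=(np.median(np.array(L)@n)+np.median(np.array(R)@n))/2
print("angs",A(a*np.sign(a[0])),A(b*np.sign(b[0])),"width",np.median(np.array(L)@n)-np.median(np.array(R)@n))
k=((hsv[...,2]<85)*255).astype(np.uint8);k[:132]=0;k[216:]=0;k[:,:228]=0;k[:,318:]=0
c=np.vstack([x for x in cv2.findContours(k,0,2)[0] if cv2.contourArea(x)>30]);cc,r=cv2.minEnclosingCircle(c);print(cc,r)
d=P(cc,.006)
zm=.0763+.006
tip=P((273,160),zm);riv=P((274,290),zm+.0055)
print("drain",d,"u",A(u),"pliers ang",A(tip-riv))
print("along tip-drain (want .0195)",(tip-d)@u,"lat tip,riv,drain rel axis",tip@n-lat,riv@n-lat,d@n-lat)
print("u",u,"n",n)
sn=P((273,88),.1); print("snout",sn,(sn-d)@u)
E
```

```text
angs 45.400696 45.50035 width 0.07211152716626537
(272.5921325683594, 175.45489501953125) 37.67230224609375
drain [0.4295 0.3747] u 45.450523 pliers ang 46.05022925125879
along tip-drain (want .0195) 0.020309590446091635 lat tip,riv,drain rel axis 0.0003013854562748386 -0.0002303602106666497 0.0005579723642678766
u [0.7015 0.7126] n [-0.7126  0.7015]
snout [0.4607 0.4061] 0.04421503866395296
```

Request:
drive_tool(
  deltas=[
    {"linear": [0, 0, -12], "twist": -0.4, "claw": 0},
    {"linear": [0, 0, -24], "twist": -0.4, "claw": 0},
    {"linear": [0, 0, -34], "twist": -0.4, "claw": 0},
    {"linear": [0, 0, -40], "twist": -0.4, "claw": 0},
    {"linear": [0, 0, -43], "twist": -0.4, "claw": 0},
    {"linear": [0, 0, -44], "twist": -0.4, "claw": 0},
    {"linear": [0, 0, -44], "twist": -0.4, "claw": 0},
    {"linear": [0, 0, -44], "twist": -0.4, "claw": 0},
  ],
)

```text
clock: 5.38
position: [0.404, 0.3465, 0.0337]
ee_rot: [-0.0, 0.923, 0.384, 0.0]
contact_force: [0.3, -0.4, -1.4]
width: 0.023
gripper_force: 58.9
```

Request:
drive_tool(
  deltas=[
    {"linear": [0, 0, -0.5], "twist": 0, "claw": 0},
    {"linear": [0, 0, -1], "twist": 0, "claw": 0},
    {"linear": [0, 0, -1], "twist": 0, "claw": 0},
    {"linear": [0, 0, -1], "twist": 0, "claw": 0},
  ],
)

```text
clock: 5.72
position: [0.4037, 0.3463, 0.0325]
ee_rot: [0.0, 0.923, 0.384, 0.0]
contact_force: [1.0, -0.5, -1.0]
width: 0.0232
gripper_force: 58.9
```

Request:
drive_tool(
  deltas=[
    {"linear": [0, 0, -0.5], "twist": 0, "claw": 0},
    {"linear": [0, 0, -1], "twist": 0, "claw": 0},
    {"linear": [0, 0, -1.5], "twist": 0, "claw": 0},
    {"linear": [0, 0, -1.5], "twist": 0, "claw": 0},
    {"linear": [0, 0, -1.5], "twist": 0, "claw": 0},
  ],
)

```text
clock: 6.13
position: [0.4036, 0.3462, 0.0308]
ee_rot: [0.0, 0.923, 0.384, -0.0]
contact_force: [0.0, 0.2, -0.4]
width: 0.0225
gripper_force: 58.9
```

Request:
drive_tool(
  deltas=[
    {"linear": [0, 0, -0.5], "twist": 0, "claw": 0},
    {"linear": [0, 0, -0.8], "twist": 0, "claw": 0},
    {"linear": [0, 0, -0.8], "twist": 0, "claw": 0},
    {"linear": [0, 0, -0.8], "twist": 0, "claw": 0},
  ],
)

```text
clock: 6.47
position: [0.4037, 0.3463, 0.0304]
ee_rot: [0.0, 0.923, 0.384, 0.0]
contact_force: [-1.2, -1.4, 5.0]
width: 0.0226
gripper_force: 59.5
```

Request:
drive_tool(
  deltas=[
    {"linear": [0, 0, 0], "twist": 0, "claw": 0.28},
    {"linear": [0, 0, 0], "twist": 0, "claw": 0.31},
    {"linear": [0, 0, 0], "twist": 0, "claw": 0.36},
    {"linear": [0, 0, 0], "twist": 0, "claw": 0.42},
    {"linear": [0, 0, 0], "twist": 0, "claw": 0.5},
    {"linear": [0, 0, 0], "twist": 0, "claw": 0.55},
    {"linear": [0, 0, 0], "twist": 0, "claw": 0.55},
    {"linear": [0, 0, 15], "twist": 0, "claw": 0.55},
    {"linear": [0, 0, 45], "twist": 0, "claw": 0.55},
    {"linear": [0, 0, 85], "twist": 0, "claw": 0.55},
    {"linear": [0, 0, 120], "twist": 0, "claw": 0.4},
    {"linear": [0, 0, 120], "twist": 0, "claw": 0.2},
  ],
)

```text
clock: 7.47
position: [0.4076, 0.3489, 0.157]
ee_rot: [-0.001, 0.923, 0.384, 0.007]
contact_force: [0.4, 1.0, -0.8]
width: 0.0235
gripper_force: 0.0
```

Request:
drive_tool(
  deltas=[
    {"linear": [-20, -20, 20], "twist": 0, "claw": 0},
    {"linear": [-20, -20, 20], "twist": 0, "claw": 0},
    {"linear": [-20, -20, 20], "twist": 0, "claw": 0},
    {"linear": [-20, -20, 20], "twist": 0, "claw": 0},
  ],
)

```text
clock: 7.8
position: [0.3838, 0.3263, 0.1697]
ee_rot: [-0.0, 0.923, 0.384, 0.0]
contact_force: [-0.1, -0.5, 0.1]
width: 0.0003
gripper_force: 0.0
```

```bash
python3 - <<'E'
from h import *
import pickle
s=sensors.get_state();m=eyes.camera_model("wrist");im=eyes.get_image("wrist");cv2.imwrite("pics/w4.png",im[:,:,::-1])
pickle.dump((m,im),open("w4.pkl","wb"));print(s["position"],yaw(s),s["contact_force"],s["width"])
E
```

```text
[0.3837567  0.32630643 0.16974143] -44.792329822306954 [-0.06996785 -0.50809973  0.06762207] 0.0002734129724986038
```

View pics/w4.png

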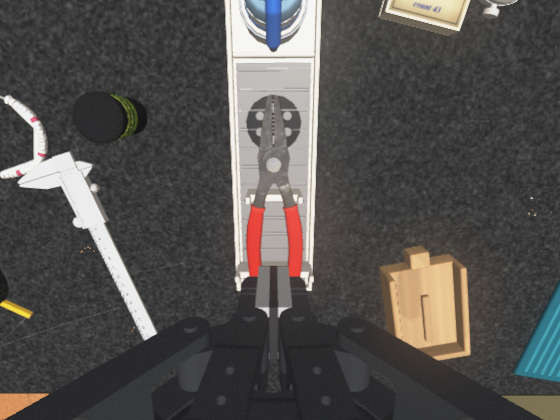

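The pliers lie on both ribs between the ears, jaws over the drain (tip (273,97), drain (273,122)), and the empty holder is undisturbed. Next: the cap.

Request:
drive_tool(
  deltas=[
    {"linear": [20, 20, 10], "twist": 0, "claw": 0},
    {"linear": [45, 47, 10], "twist": 0, "claw": 0},
    {"linear": [60, 62, 10], "twist": 0, "claw": 0},
    {"linear": [60, 62, 10], "twist": 0, "claw": 0},
    {"linear": [60, 62, 10], "twist": 0, "claw": 0},
  ],
)

```text
clock: 8.27
position: [0.4442, 0.3888, 0.1783]
ee_rot: [0.0, 0.923, 0.385, -0.001]
contact_force: [-0.3, -0.8, 0.2]
width: 0.0002
gripper_force: 0.0
```

```bash
python3 - <<'E'
from h import *
import pickle
np.set_printoptions(precision=4,suppress=True)
s=sensors.get_state();m=eyes.camera_model("wrist");im=eyes.get_image("wrist");cv2.imwrite("pics/w5.png",im[:,:,::-1])
pickle.dump((m,im),open("w5.pkl","wb"));print(s["position"],yaw(s))
c,k=blobs(im,(100,150,80),(125,255,255),n=3,minA=200)
for x in c: print(cv2.contourArea(x),cv2.boundingRect(x))
E
```

```text
[0.4442 0.3888 0.1783] -44.761846506512406
```

View pics/w5.png

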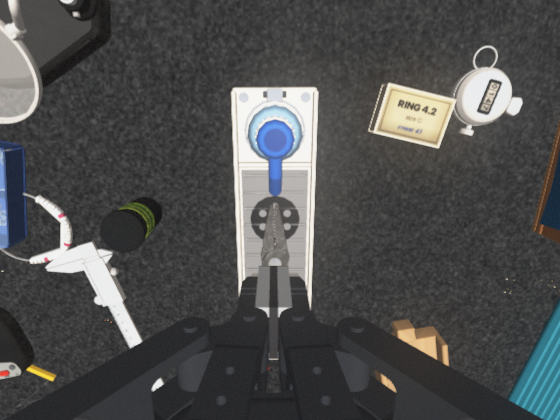

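The cap is at about (275,137), snout down to (275,190) over the jaws.

```bash
python3 - <<'E'
from h import *
import pickle
m,im=pickle.load(open("w5.pkl","rb"))
b=im[100:200,240:310].astype(int);k=((b[...,2]>b[...,0]+90)&(b[...,0]<60)).astype(np.uint8)
y,x=np.nonzero(k);w=np.array([k[i].sum() for i in range(100)]);print([(i+100,int(v)) for i,v in enumerate(w) if v][::3])
i=np.argmax(w);r=np.nonzero(w>0)[0];xs=np.nonzero(k[i])[0]+240;print(r[0]+100,i+100,xs[0],xs[-1])
for p in ((275,137),((xs[0]+xs[-1])/2,i+100)): print(p,onplane(m,p,.112))
E
```

```text
[]Traceback (most recent call last):
  File "<stdin>", line 6, in <module>
IndexError: index 0 is out of bounds for axis 0 with size 0
```

```bash
python3 - <<'E'
from h import *
import pickle
m,im=pickle.load(open("w5.pkl","rb"));print(im[137,275],im[180,275])
h=cv2.cvtColor(im,cv2.COLOR_RGB2HSV);k=((h[...,0]>100)&(h[...,0]<125)&(h[...,1]>170)).astype(np.uint8);k[:100]=0;k[200:]=0;k[:,:240]=0;k[:,310:]=0
w=k.sum(1);print({i:int(w[i]) for i in range(110,200,4)})
x=[np.nonzero(k[i])[0] for i in range(132,144,4)];print([(a[0],a[-1]) for a in x])
for p in ((275,137),(275,140)): print(p,onplane(m,p,.112))
E
```

```text
[ 97 121 192] [ 81 110 182]
{110: 0, 114: 0, 118: 0, 122: 0, 126: 0, 130: 0, 134: 0, 138: 0, 142: 0, 146: 0, 150: 0, 154: 0, 158: 0, 162: 0, 166: 0, 170: 0, 174: 0, 178: 0, 182: 0, 186: 0, 190: 0, 194: 0, 198: 0}Traceback (most recent call last):
  File "<stdin>", line 6, in <module>
IndexError: index 0 is out of bounds for axis 0 with size 0
```

```bash
python3 - <<'E'
from h import *
import pickle
m,im=pickle.load(open("w5.pkl","rb"))
h=cv2.cvtColor(im,cv2.COLOR_RGB2HSV);k=((h[...,0]>105)&(h[...,0]<125)&(h[...,1]>105)).astype(np.uint8);k[:100]=0;k[200:]=0;k[:,:240]=0;k[:,310:]=0
w=k.sum(1);print({i:int(w[i]) for i in range(110,200,4)})
i=int(np.argmax(w));x=np.nonzero(k[i])[0];print(i,x[0],x[-1])
for p in ((275,137),(275,140)): print(p,onplane(m,p,.112))
E
```

```text
{110: 0, 114: 0, 118: 0, 122: 18, 126: 26, 130: 32, 134: 34, 138: 37, 142: 36, 146: 34, 150: 30, 154: 21, 158: 13, 162: 12, 166: 12, 170: 12, 174: 12, 178: 12, 182: 11, 186: 11, 190: 11, 194: 5, 198: 0}
138 257 293
(275, 137) [0.4877063  0.43342063 0.112     ]
(275, 140) [0.48653465 0.43223426 0.112     ]
```

Request:
drive_tool(
  deltas=[
    {"linear": [15, 15, 0], "twist": 0, "claw": 0},
    {"linear": [35, 36, 0], "twist": 0, "claw": 0},
    {"linear": [43, 44, 0], "twist": 0, "claw": 0},
    {"linear": [43, 44, 0], "twist": 0, "claw": 0},
    {"linear": [43, 44, -20], "twist": 0, "claw": 0},
    {"linear": [43, 44, -40], "twist": 0, "claw": 0},
    {"linear": [43, 44, -49], "twist": 0, "claw": 0},
    {"linear": [43, 44, -52], "twist": 0, "claw": 0},
    {"linear": [43, 44, -52], "twist": 0, "claw": 0},
    {"linear": [43, 44, -52], "twist": 0, "claw": 0},
  ],
)

```text
clock: 9.15
position: [0.4866, 0.4321, 0.1288]
ee_rot: [-0.0, 0.923, 0.384, 0.0]
contact_force: [0.5, 0.6, -0.0]
width: 0.0001
gripper_force: 0.0
```

Request:
drive_tool(
  deltas=[
    {"linear": [0, 0, -1], "twist": 0, "claw": 0},
    {"linear": [0, 0, -2], "twist": 0, "claw": 0},
    {"linear": [0, 0, -3], "twist": 0, "claw": 0},
    {"linear": [0, 0, -4], "twist": 0, "claw": 0},
    {"linear": [0, 0, -5], "twist": 0, "claw": 0},
    {"linear": [0, 0, -5], "twist": 0, "claw": 0},
    {"linear": [0, 0, -5], "twist": 0, "claw": 0},
  ],
)

```text
clock: 9.73
position: [0.4867, 0.4323, 0.1231]
ee_rot: [0.0, 0.923, 0.384, 0.0]
contact_force: [-0.7, -0.3, 0.4]
width: 0.0003
gripper_force: 0.3
```

Request:
drive_tool(
  deltas=[
    {"linear": [0, 0, -1], "twist": 0, "claw": 0},
    {"linear": [0, 0, -2], "twist": 0, "claw": 0},
    {"linear": [0, 0, -3], "twist": 0, "claw": 0},
    {"linear": [0, 0, -4], "twist": 0, "claw": 0},
    {"linear": [0, 0, -5], "twist": 0, "claw": 0},
    {"linear": [0, 0, -6], "twist": 0, "claw": 0},
    {"linear": [0, 0, -6], "twist": 0, "claw": 0},
    {"linear": [0, 0, -6], "twist": 0, "claw": 0},
  ],
)

```text
clock: 10.4
position: [0.4867, 0.4323, 0.1173]
ee_rot: [0.0, 0.923, 0.384, 0.0]
contact_force: [-1.2, 0.2, 4.8]
width: 0.0
gripper_force: 2.1
```

Request:
drive_tool(
  deltas=[
    {"linear": [0, 0, -0.5], "twist": 0, "claw": 0},
    {"linear": [0, 0, -1], "twist": 0, "claw": 0},
    {"linear": [0, 0, -1.5], "twist": 0, "claw": 0},
    {"linear": [0, 0, -1.5], "twist": 0, "claw": 0},
    {"linear": [0, 0, -1.5], "twist": 0, "claw": 0},
  ],
)

```text
clock: 10.82
position: [0.4868, 0.4323, 0.116]
ee_rot: [-0.0, 0.923, 0.384, 0.0]
contact_force: [-1.9, -0.5, 5.7]
width: 0.0
gripper_force: 3.2
```

Request:
drive_tool(
  deltas=[
    {"linear": [0, 0, -0.5], "twist": 0, "claw": 0},
    {"linear": [0, 0, -1], "twist": 0, "claw": 0},
    {"linear": [0, 0, -1], "twist": 0, "claw": 0},
    {"linear": [0, 0, -1], "twist": 0, "claw": 0},
  ],
)

```text
clock: 11.15
position: [0.4867, 0.4323, 0.1159]
ee_rot: [-0.0, 0.923, 0.384, 0.001]
contact_force: [-1.3, -0.8, 11.0]
width: -0.0004
gripper_force: 5.2
```

Request:
drive_tool(
  deltas=[
    {"linear": [0, 0, 4], "twist": 0, "claw": 0},
    {"linear": [0, 0, 10], "twist": 0, "claw": 0},
    {"linear": [0, 0, 25], "twist": 0, "claw": 0},
    {"linear": [0, 0, 50], "twist": 0, "claw": 0},
    {"linear": [0, 0, 62], "twist": 0, "claw": 0},
    {"linear": [-20, -20, 62], "twist": 0, "claw": 0.3},
    {"linear": [-45, -46, 62], "twist": 0, "claw": 0.6},
    {"linear": [-70, -71, 62], "twist": 0, "claw": 0.8},
    {"linear": [-95, -97, 62], "twist": 0, "claw": 0.8},
    {"linear": [-120, -122, 62], "twist": 0, "claw": 0.8},
    {"linear": [-129.5, -132, 62], "twist": 0, "claw": 0.8},
    {"linear": [-129.5, -132, 62], "twist": 0, "claw": 0.8},
  ],
)

```text
clock: 12.15
position: [0.3534, 0.2974, 0.176]
ee_rot: [0.001, 0.923, 0.384, -0.002]
contact_force: [0.3, 0.0, 0.3]
width: 0.0682
gripper_force: 0.0
```

Request:
drive_tool(
  deltas=[
    {"linear": [0, 0, -10], "twist": 0, "claw": 0.8},
    {"linear": [0, 0, -10], "twist": 0, "claw": 0.8},
  ],
)

```text
clock: 12.32
position: [0.3571, 0.3002, 0.1655]
ee_rot: [0.0, 0.923, 0.384, -0.001]
contact_force: [0.0, -0.1, 0.1]
width: 0.0686
gripper_force: 0.0
```

```bash
python3 - <<'E'
from h import *
import pickle
np.set_printoptions(precision=4,suppress=True)
s=sensors.get_state();m=eyes.camera_model("wrist");im=eyes.get_image("wrist")
pickle.dump((m,im),open("w6.pkl","wb"));print(s["position"],yaw(s),s["width"],s["contact_force"])
t=eyes.get_image("top");big=cv2.resize(t[190:310,170:360],None,fx=2.2,fy=2.2)
cv2.imwrite("pics/w6.png",np.hstack([im[:,120:480],cv2.copyMakeBorder(big,0,420-big.shape[0],0,0,0)])[:,:,::-1])
E
```

```text
[0.3571 0.3002 0.1655] -44.79928222164691 0.0685803335764208 [ 0.0074 -0.0982  0.0745]
```

View pics/w6.png

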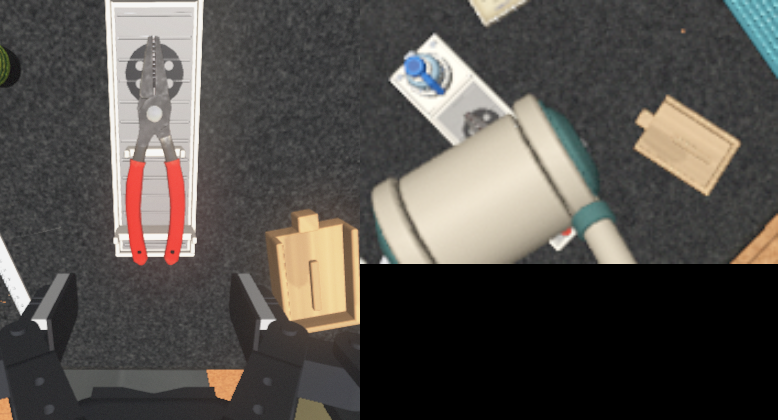

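The pliers still lie straight (tip (154,37), handle ends (140,260)/(172,260) in the crop), and the cap is back up. Descending on the handles.

Request:
drive_tool(
  deltas=[
    {"linear": [0, 0, -35], "twist": 0.2, "claw": 0.8},
    {"linear": [0, 0, -70], "twist": 0.2, "claw": 0.8},
    {"linear": [0, 0, -100], "twist": 0.2, "claw": 0.8},
    {"linear": [0, 0, -115], "twist": 0.2, "claw": 0.8},
    {"linear": [0, 0, -122], "twist": 0.2, "claw": 0.75},
    {"linear": [0, 0, -123.5], "twist": 0.2, "claw": 0.7},
    {"linear": [0, 0, -123.5], "twist": 0.2, "claw": 0.65},
    {"linear": [0, 0, -123.5], "twist": 0.2, "claw": 0.62},
  ],
)

```text
clock: 13.08
position: [0.3584, 0.3011, 0.044]
ee_rot: [-0.0, 0.922, 0.386, 0.001]
contact_force: [-0.2, -0.2, -0.4]
width: 0.0525
gripper_force: 0.0
```

Request:
drive_tool(
  deltas=[
    {"linear": [0, 0, 0], "twist": 0, "claw": 0.6},
    {"linear": [0, 0, 0], "twist": 0, "claw": 0.57},
    {"linear": [0, 0, 0], "twist": 0, "claw": 0.55},
    {"linear": [0, 0, 0], "twist": 0, "claw": 0.5},
    {"linear": [0, 0, 0], "twist": 0, "claw": 0.45},
    {"linear": [0, 0, 0], "twist": 0, "claw": 0.45},
  ],
  squeeze=45,
)

```text
clock: 13.58
position: [0.358, 0.3006, 0.0444]
ee_rot: [-0.0, 0.922, 0.386, 0.001]
contact_force: [-1.0, 0.4, 7.5]
width: 0.0451
gripper_force: 44.8
```

Request:
drive_tool(
  deltas=[
    {"linear": [0, 0, 1], "twist": 0, "claw": 0.45},
    {"linear": [0, 0, 3], "twist": 0, "claw": 0.45},
    {"linear": [0, 0, 5], "twist": 0, "claw": 0.45},
    {"linear": [0, 0, 7], "twist": 0, "claw": 0.45},
    {"linear": [0, 0, 7], "twist": 0, "claw": 0.45},
    {"linear": [0, 0, 7], "twist": 0, "claw": 0.45},
  ],
)

```text
clock: 14.08
position: [0.3572, 0.3003, 0.0501]
ee_rot: [0.0, 0.922, 0.386, 0.0]
contact_force: [1.1, 0.5, -1.5]
width: 0.0451
gripper_force: 45.8
```

```bash
python3 - <<'E'
from h import *
import pickle
np.set_printoptions(precision=4,suppress=True)
s=sensors.get_state();m=eyes.camera_model("wrist");im=eyes.get_image("wrist");sc=eyes.get_image("scene")
pickle.dump((m,im),open("w7.pkl","wb"));print(s["position"],yaw(s),s["width"],s["contact_force"],s["moment"])
cv2.imwrite("pics/w7.png",np.hstack([im[:,100:460],cv2.resize(sc[170:310,170:290],(360,420))])[:,:,::-1])
E
```

```text
[0.3572 0.3003 0.0501] -44.58443863718376 0.04511465031712464 [ 1.1385  0.5299 -1.4637] [-0.0016 -0.0027  0.005 ]
```

View pics/w7.png

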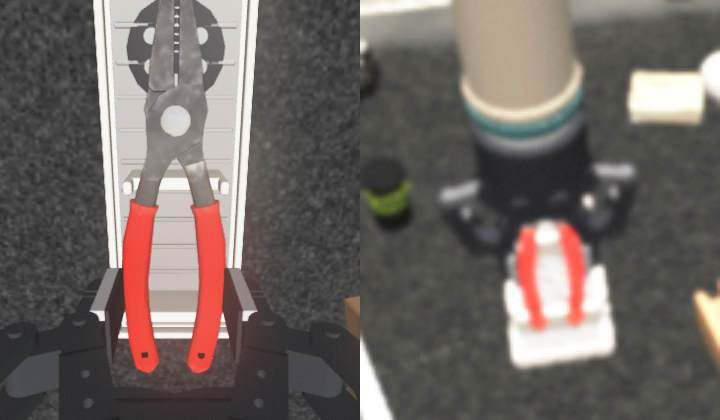

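Handles are gripped and the pliers are level, clear of the ribs. I'm carrying them to the mat on a path away from the drawer box.

Request:
drive_tool(
  deltas=[
    {"linear": [0, 0, 12], "twist": 0, "claw": 0.45},
    {"linear": [0, 0, 30], "twist": 0, "claw": 0.45},
    {"linear": [0, 0, 55], "twist": 0, "claw": 0.45},
    {"linear": [0, -10, 72], "twist": 0, "claw": 0.45},
    {"linear": [3, -30, 75], "twist": 0, "claw": 0.45},
    {"linear": [8, -60, 75], "twist": -2, "claw": 0.45},
    {"linear": [13, -95, 75], "twist": -4, "claw": 0.45},
    {"linear": [19, -130, 75], "twist": -6, "claw": 0.45},
    {"linear": [25, -165, 75], "twist": -8, "claw": 0.45},
    {"linear": [31, -200, 75], "twist": -10, "claw": 0.45},
    {"linear": [36, -235, 75], "twist": -11.2, "claw": 0.45},
    {"linear": [40, -265, 75], "twist": -11.2, "claw": 0.45},
  ],
  squeeze=60,
)

```text
clock: 15.18
position: [0.3971, 0.0332, 0.125]
ee_rot: [0.0, 0.956, 0.294, 0.0]
contact_force: [0.9, 1.0, -1.4]
width: 0.0447
gripper_force: 63.7
```

Request:
drive_tool(
  deltas=[
    {"linear": [10, -18, 0], "twist": 0, "claw": 0.45},
    {"linear": [30, -27, 0], "twist": 0, "claw": 0.45},
    {"linear": [55, -29, -5], "twist": 0, "claw": 0.45},
    {"linear": [80, -29, -15], "twist": 0, "claw": 0.45},
    {"linear": [100, -29, -27], "twist": 0, "claw": 0.45},
    {"linear": [110, -29, -36], "twist": 0, "claw": 0.45},
    {"linear": [110, -29, -40], "twist": 0, "claw": 0.45},
    {"linear": [110, -29, -40], "twist": 0, "claw": 0.45},
    {"linear": [110, -29, -40], "twist": 0, "claw": 0.45},
  ],
)

```text
clock: 15.93
position: [0.5051, 0.0066, 0.0846]
ee_rot: [-0.001, 0.956, 0.294, -0.002]
contact_force: [0.1, -0.3, -1.6]
width: 0.0445
gripper_force: 63.7
```

```bash
python3 - <<'E'
from h import *
import pickle
np.set_printoptions(precision=4,suppress=True)
s=sensors.get_state();m=eyes.camera_model("wrist");im=eyes.get_image("wrist");t=eyes.get_image("top")
pickle.dump((m,im),open("w8.pkl","wb"));print(s["position"],yaw(s),s["width"],s["contact_force"])
cv2.imwrite("pics/w8.png",np.hstack([im[:,60:500],cv2.resize(t[130:280,290:420],(360,420))])[:,:,::-1])
E
```

```text
[0.5051 0.0066 0.0846] -55.76187882975893 0.044455148362296894 [ 0.1004 -0.3154 -1.6184]
```

View pics/w8.png

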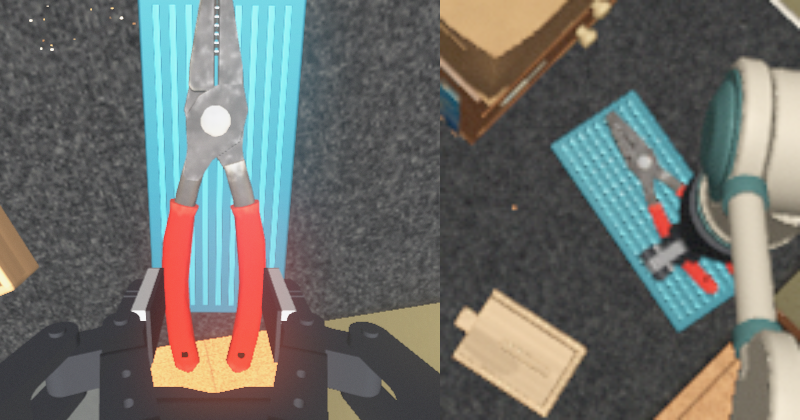

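The wrist view shows the mat's near edge at row ~308 and the mat axis slightly right of the pliers. I'll compute the correction.

```bash
python3 - <<'E'
from h import *
import pickle
np.set_printoptions(precision=4,suppress=True)
m,im=pickle.load(open("w8.pkl","rb"));h=cv2.cvtColor(im,cv2.COLOR_RGB2HSV)
k=(h[...,0]>82)&(h[...,0]<105)&(h[...,1]>70)
P=lambda p,z:onplane(m,p,z)[:2];A=lambda v:np.degrees(np.arctan2(v[1],v[0]))
L=[];R=[]
for y in range(5,255,6):
    x=np.nonzero(k[y])[0];L.append(P((x[0],y),.005));R.append(P((x[-1]+1,y),.005))
f=lambda q:cv2.fitLine(np.array(q,np.float32),cv2.DIST_HUBER,0,.001,.001).ravel()
a,b=f(L),f(R);u=a[:2]*np.sign(a[0])+b[:2]*np.sign(b[0]);u/=np.linalg.norm(u);n=np.array([-u[1],u[0]])
lm=(np.median(np.array(L)@n)+np.median(np.array(R)@n))/2
print("ang",A(a*np.sign(a[0])),A(b*np.sign(b[0])),"width",np.median((np.array(L)-np.array(R))@n))
near=[P((x,np.nonzero(k[:330,x])[0][-1]+1),.005)@u for x in range(268,296,4)];print("near edge along",np.array(near))
s=np.array([.5051,.0066]);zt=.0846-.044+.03+.0055
riv=P((275.5,121),zt+.0055);print("TCP along from near",s@u-np.median(near),"lat TCP",s@n-lm,"lat riv",riv@n-lm,"along riv-TCP",(riv-s)@u,"pliers dir",A(riv-s),"u",u)
E
```

```text
ang 33.883865 33.627678 width 0.09178501153596091
near edge along [0.3623 0.3624 0.3624 0.3624 0.3624 0.3625 0.3625]
TCP along from near 0.06120073515404867 lat TCP 0.002155886628422865 lat riv 0.0033666739904791854 along riv-TCP 0.07298630281032717 pliers dir 34.7061832991542 u [0.8314 0.5557]
```

Request:
drive_tool(
  deltas=[
    {"linear": [1, -1, -15], "twist": -0.5, "claw": 0.45},
    {"linear": [2, -2, -30], "twist": -0.5, "claw": 0.45},
    {"linear": [2, -2, -45], "twist": -0.5, "claw": 0.45},
    {"linear": [2, -2, -54], "twist": -0.5, "claw": 0.45},
    {"linear": [2, -2, -60], "twist": -0.5, "claw": 0.45},
    {"linear": [2, -2, -62], "twist": -0.5, "claw": 0.45},
    {"linear": [2, -2, -62], "twist": -0.5, "claw": 0.45},
    {"linear": [2, -2, -62], "twist": -0.5, "claw": 0.45},
  ],
)

```text
clock: 16.7
position: [0.5096, 0.0042, 0.0236]
ee_rot: [0.0, 0.957, 0.29, 0.001]
contact_force: [-0.5, 0.5, -0.4]
width: 0.0443
gripper_force: 63.7
```

Request:
drive_tool(
  deltas=[
    {"linear": [0, 0, -0.7], "twist": 0, "claw": 0.45},
    {"linear": [0, 0, -1.4], "twist": 0, "claw": 0.45},
    {"linear": [0, 0, -2], "twist": 0, "claw": 0.45},
    {"linear": [0, 0, -2], "twist": 0, "claw": 0.45},
    {"linear": [0, 0, -2], "twist": 0, "claw": 0.45},
  ],
)

```text
clock: 17.12
position: [0.5092, 0.0042, 0.0211]
ee_rot: [0.0, 0.957, 0.29, 0.0]
contact_force: [0.1, 0.4, -0.6]
width: 0.0441
gripper_force: 63.7
```

Request:
drive_tool(
  deltas=[
    {"linear": [0, 0, -0.5], "twist": 0, "claw": 0.45},
    {"linear": [0, 0, -1], "twist": 0, "claw": 0.45},
    {"linear": [0, 0, -1.5], "twist": 0, "claw": 0.45},
    {"linear": [0, 0, -1.5], "twist": 0, "claw": 0.45},
    {"linear": [0, 0, -1.5], "twist": 0, "claw": 0.45},
  ],
)

```text
clock: 17.53
position: [0.5092, 0.0042, 0.0197]
ee_rot: [0.0, 0.957, 0.29, 0.0]
contact_force: [-0.7, 0.1, 1.5]
width: 0.0443
gripper_force: 64.1
```

Request:
drive_tool(
  deltas=[
    {"linear": [0, 0, -0.4], "twist": 0, "claw": 0.45},
    {"linear": [0, 0, -0.8], "twist": 0, "claw": 0.45},
    {"linear": [0, 0, -0.8], "twist": 0, "claw": 0.45},
    {"linear": [0, 0, -0.8], "twist": 0, "claw": 0.45},
  ],
)

```text
clock: 17.87
position: [0.5092, 0.0042, 0.0197]
ee_rot: [0.0, 0.957, 0.29, 0.0]
contact_force: [-2.6, 0.1, 8.8]
width: 0.0443
gripper_force: 65.2
```

Contact at about 9 N. Releasing gently and rising.

Request:
drive_tool(
  deltas=[
    {"linear": [0, 0, 0.7], "twist": 0, "claw": 0.53},
    {"linear": [0, 0, 0.7], "twist": 0, "claw": 0.55},
    {"linear": [0, 0, 0.7], "twist": 0, "claw": 0.58},
    {"linear": [0, 0, 0.7], "twist": 0, "claw": 0.62},
    {"linear": [0, 0, 0.7], "twist": 0, "claw": 0.7},
    {"linear": [0, 0, 0.7], "twist": 0, "claw": 0.75},
    {"linear": [0, 0, 0.7], "twist": 0, "claw": 0.75},
    {"linear": [0, 0, 10], "twist": 0, "claw": 0.75},
    {"linear": [0, 0, 35], "twist": 0, "claw": 0.75},
    {"linear": [0, 0, 75], "twist": 0, "claw": 0.75},
    {"linear": [0, 0, 115], "twist": 0, "claw": 0.75},
    {"linear": [-20, 0, 150], "twist": 0, "claw": 0.75},
  ],
)

```text
clock: 18.87
position: [0.4931, 0.0038, 0.1721]
ee_rot: [0.001, 0.957, 0.29, 0.003]
contact_force: [1.0, -0.5, 1.0]
width: 0.0641
gripper_force: 0.0
```

Request:
drive_tool(
  deltas=[
    {"linear": [-40, 0, 30], "twist": 0, "claw": 0.75},
    {"linear": [-60, 0, 30], "twist": 0, "claw": 0.75},
    {"linear": [-60, 0, 30], "twist": 0, "claw": 0.75},
    {"linear": [-60, 0, 30], "twist": 0, "claw": 0.75},
  ],
)

```text
clock: 19.2
position: [0.4283, 0.0043, 0.2001]
ee_rot: [0.001, 0.957, 0.29, 0.001]
contact_force: [0.2, -0.2, -0.9]
width: 0.0642
gripper_force: 0.0
```

```bash
python3 - <<'E'
from h import *
s=sensors.get_state();im=eyes.get_image("wrist");t=eyes.get_image("scene")
print(s["clock"],s["position"],s["width"],s["contact_force"])
cv2.imwrite("pics/w9.png",np.hstack([im[:,60:500],cv2.resize(t[170:320,200:420],(360,245))[:, :] if 0 else cv2.resize(t[160:330,200:420],(360,420))])[:,:,::-1])
E
```

```text
19.2 [0.42834905 0.00434488 0.2001336 ] 0.06416794656858578 [ 0.23769414 -0.19358293 -0.87853993]
```

View pics/w9.png

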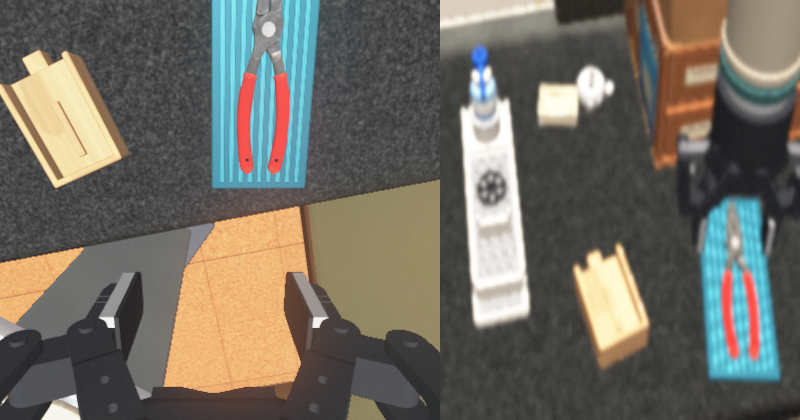

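The pliers lie fully on the mat (handle ends at row ~170, mat edge at 187; tips inside the far edge in the scene view). The cap is up, the other things are in place, and the gripper is clear.

```bash
python3 -c "
from rig import manip; print(manip.sign_off())"
```

```text
the job is handed in; nothing more can be done
None
```

The pliers were laid on the spray stand, the nozzle cap was pressed to its stop and came back up, and the pliers now lie wholly on the drying mat; the job was handed in at about 19 s.

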